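# Lock the record hub block square in the fence corner

## Robot

A 6-joint arm with a two-finger parallel gripper is mounted at the origin on the work surface. World frame = base frame: x ahead of the robot, y to its left, z up, the work surface at z = 0. Lengths are in m, angles in rad, forces in N, time in s.
With the tool pointing down it reaches from about 0.325 to 0.75 m from the base axis. Payload 7.6 kg.
Tool frame: the origin (TCP) lies on the mounting face of the last link; the fingertips stand 173 mm ahead of it and the grasp point (between the pads) lies 155 mm ahead of it; z points along the fingers, y is the line along which they close (so a half turn about z gives the same grasp; the last joint's range is limited). The gripper opens to 85 mm and grips with 20 to 120 N. Pads are 22 mm wide; open, the fingers measure 114 mm over their backs; the gripper's body (76 mm by 85 mm) begins 54 mm behind the grasp point. The pads swing forward as they close: fully open they stand 13 mm farther back than shut.
Start: joints at [-1.384, 0.052, 1.401, -0, 1.689, -0.07], TCP at [0.133, -0.508, 0.405] pointing down, gripper open.
Joint ranges: [-2.9, 2.9], [-0.91, 2.17], [0.12, 2.37], [-1.06, 4.2], [0.26, 2.73], [-2.93, 2.93]. Speed limits (rad/s): [2.57, 2.57, 3.01, 3.14, 3.14, 3.14].

## Interface

Orientations are given as a rotation vector (axis times angle).
In Python, from workcell import env gives the robot as it stands.
- The arm moves only by the shell command python3 -m inch 'ROWS' [OPENING]. ROWS is JSON, a list of rows, each an object of numbers: "dx", "dy", "dz": the shift along the world's x, y, z in cm; "ax", "ay", "az": the turn, a rotation vector about the world's x, y, z in rad. A call has 1 to 10 rows; each row shifts and turns the commanded pose from where the row before left it; what a row does not reach is not made up. A row lasts 1/10 s, in which the tool goes at most 50 mm and 8.59 degrees, less where a joint would pass 70% of its speed; a pose out of reach is approached as far as the arm can. A call is refused whole if a number of a shift passes 5 or a number of a turn 0.15, either way. A call with a gripper value outside its range is refused whole. OPENING is the opening, from -1 (shut) to 1 (fully open), set as the call begins (- or left out, the last holds). The fingers move at their own pace and stop on an object; the grip force is fixed at half the most. Time passes only in rows, so rows that do not move let the fingers close. It gives the time, the measured TCP pose, the force, the opening and the grip force at its end, in the units of the state.
- env.observe(): the state, without advancing time (a new reading comes with each control period).
- env.snapshot(name): name is "scene" or "top" or "wrist"; returns the picture (400x640x3 uint8, red, green, blue); there is no depth.
- env.camera_info(name): a dict with "camera_matrix" (3x3 intrinsics, pixels), "R" (3x3) and "t" (3): a world point X has camera coordinates R X + t. Camera axes: x right, y down, z forward; pixel columns grow to the right and rows downward; lengths in m; the calibration is good to about 2 mm. A picture is of the moment at which its call begins: read the wrist's pose just before it. camera_info takes no time and is no camera call; for the wrist camera it gives the pose at the moment of the call.
- env.hand_in(): hands the job in; it is judged then, once.
The state is a dict: "time_s": time; "joint_positions": joint angles; "joint_vel": joint speeds; "effort": joint torques, N m; "tcp_pos": TCP position; "orientation": TCP orientation; "force": force on the tool from outside, world axes, zero at the start; "torque": the same for the moment, N m; "opening": opening from 0.0 (shut) to 1.0 (fully open); "gripper_force": force on a finger pad.
Only numpy, scipy, OpenCV 4.12 (cv2) and the standard library are available. Lean on these libraries where they do the work, as an engineer would, in place of code of your own. Each camera call takes 0.05 s, during which the arm holds its last target. There are 200 camera calls.

## Task

Get the record-cleaning fixture ready: swing the cam lever fully open, then set the hub block on the base board with its long side along the long fence and push it square and flush into the corner against both fences. Only once it sits flush, swing the cam lever fully shut to lock it there. Leave the brush, the vial, the tuning fork gauge and the single where they lie.

Things in the scene. Friction and masses are not known exactly. Their poses are not given: they have to be found in the camera images.
- hub_block: Loose pine block 90 (its x) x 130 (its y) x 22 mm, flat on the table, about 0.35 kg. On its middle stands a round wooden hub 40 mm in diameter and 40 mm tall (top 62 mm above the underside), to be gripped from above, with a steel spindle 12 mm tall on it. Origin: centre of the underside; z up. A half turn makes no difference.
- jig: Fixed plywood base board 8 mm thick, x -63 to +67, y -85 to +130 mm, with two dark fences 18 mm tall (tops at 26 mm) and 16 mm thick forming a square corner: the long one (150 mm) along y, inner face at x = +45 mm; the short one (90 mm) along x, inner face at y = -65 mm. The -x and +y sides are open; the cam lever is at +y. Origin: at table height under the centre of a flush block.
- home (a point): Point on top of the base board where the centre of the block's underside lies when it is flush with both fences (block long side along jig y). Axes as jig. 8 mm above the table.
- cam (a joint): Cam lever on a vertical axis: 0 = fully open (arm along jig +y, away from the block), 1.57 = fully shut (arm along jig -x; the cam bears on the block's +y end and holds it to the short fence). Grows counter-clockwise seen from above. Open, the cam leaves the block 14 mm of room in y. It stays where it is left; about 2 N at the knob moves it.
- lever_pivot (a point): Point on the cam lever's turning axis, 37 mm above the table. Fixed on the jig at x = 0, y = +92.7 mm. The cam below the arm is a disc 28 mm in diameter, set 14 mm off the axis, 10 to 30 mm above the table.
- lever_knob (a point): Middle of the upright round wooden knob at the end of the lever arm, 80 mm from the pivot, 65 mm above the table. The knob is 24 mm in diameter and stands from 42 to 87 mm above the table; the flat steel arm below it is 20 mm wide, 32 to 42 mm above the table.
- brush: Bystander: walnut dust brush 150 x 40 x 38 mm with dark bristles below. Origin: centre of its underside, length along its x.
- vial: Bystander: blue glass vial 40 mm in diameter, 95 mm tall, standing. Origin: centre of its underside.
- fork: Bystander: steel tuning fork gauge lying flat, 148 mm long, 32 mm wide, 8 mm thick. Origin: at table height where its prongs part; prongs to its +x.
- single: Bystander: yellow seven-inch single, a disc 175 mm in diameter, 4 mm thick, lying flat. Origin: centre of its underside.
There are look-alikes about, which are no part of the job. What is meant by the hub_block is not orange or pink, and is the smaller of those in its own colour.

How it is judged:
By the outcome, as a careful person would: the job done as asked, in the order asked, and still so for the second after the job is handed in, with the robot touching nothing.
It also fails if it takes over 72 s, if anything falls off the work surface, if the arm or the gripper's body presses on something with over 40 N, if the wrist force passes 120 N, or if a joint passes its speed limit or range.

## Working session

There is one attempt and no reset: what is moved stays moved. The work goes in short steps, Python scripts to look and compute and a shell command to move; the robot and the scene stay as the last step left them, time stands still between calls to the robot, and variables do not carry over. Pictures are saved under pics/ and viewed, at most 10 in all, crops included, and the job is handed in when it is done.

```bash
mkdir -p pics; ls; python3 - <<'E'
from workcell import env
import cv2
for n in("top","scene"):
    im=env.snapshot(n); cv2.imwrite(f"pics/{n}0.png",im[:,:,::-1])
    c=env.camera_info(n); print(n,c)
print(env.observe())
E
```

```text
pics
top {'camera_matrix': array([[431.61295075,   0.        , 322.73945606],
       [  0.        , 431.61295075, 204.33978709],
       [  0.        ,   0.        ,   1.        ]]), 'R': array([[ 0.04021399, -0.99917528, -0.00562146],
       [-0.97100825, -0.03775233, -0.23604605],
       [ 0.23563915,  0.01495084, -0.97172561]]), 't': array([-0.10496041,  0.55450306,  1.14874866])}
scene {'camera_matrix': array([[502.85973929,   0.        , 324.10371635],
       [  0.        , 502.85973929, 198.27049681],
       [  0.        ,   0.        ,   1.        ]]), 'R': array([[ 0.18113304,  0.98345142,  0.00375868],
       [ 0.70173229, -0.12656615, -0.70110827],
       [-0.6890302 ,  0.12963146, -0.71304493]]), 't': array([ 0.00911774, -0.34382727,  1.73442183])}
{'time_s': 0.1, 'joint_positions': array([-1.38427925e+00,  5.27497910e-02,  1.40160593e+00,  1.00211407e-05,
        1.68857184e+00, -7.02743303e-02]), 'joint_vel': array([ 0.00089808,  0.0005213 , -0.00174125,  0.00055879,  0.00182658,
       -0.00050079]), 'effort': array([ 1.85001940e-03, -3.82581246e+01, -3.60983562e+01, -8.49965517e-06,
        4.79044800e-03, -1.30045743e-05]), 'tcp_pos': array([ 0.1333704 , -0.50775148,  0.40397775]), 'orientation': array([-3.11441042e+00, -4.02090744e-01,  1.06152190e-04]), 'force': array([-0.50563667,  0.38674065,  0.31743048]), 'torque': array([-0.03221044, -0.00168046, -0.01663786]), 'gripper_force': 0.0, 'opening': 1.0003549471874758}
```

View pics/top0.png

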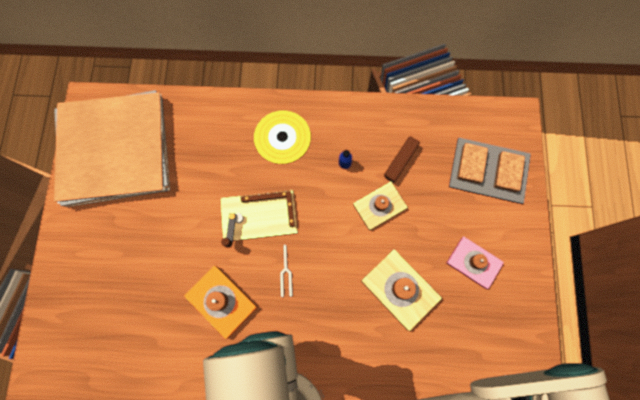

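View pics/scene0.png

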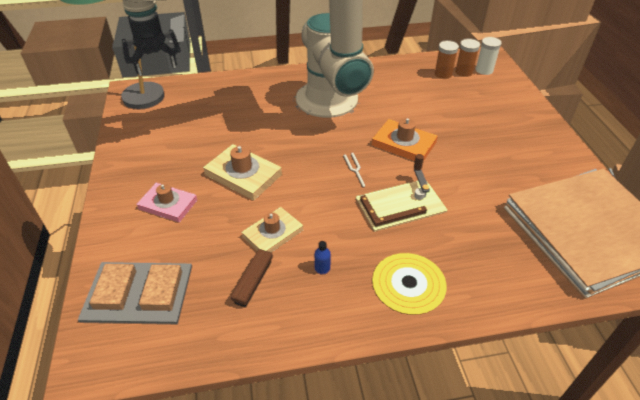

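The top view shows the small pine block with its hub at about (381,203), the larger pine look-alike at (402,289), and the jig at (260,215). The long fence is at (268,198), the short one at (292,209), and the lever knob at (227,242), so the lever is partly shut. The scene view has the block at (272,228), the jig at (400,205) and the knob at (419,162). Next I'll enlarge both views to read points.

```bash
cat > h.py <<'E'
from workcell import env
import numpy as np, cv2
def P(c):
    c=env.camera_info(c) if isinstance(c,str) else c
    return c["camera_matrix"]@np.c_[c["R"],c["t"]]
def ray(c,uv,z):
    p=P(c); A=np.c_[p[:,0],p[:,1],-np.array([uv[0],uv[1],1.])]
    return np.linalg.solve(A,-(p[:,2]*z+p[:,3]))[:2]
def tri(c1,a,c2,b):
    X=cv2.triangulatePoints(P(c1),P(c2),np.array(a,float).reshape(2,1),np.array(b,float).reshape(2,1)); return (X[:3]/X[3]).ravel()
def proj(c,X):
    q=P(c)@np.r_[X,1]; return q[:2]/q[2]
E
python3 - <<'E'
import cv2,numpy as np
t=cv2.imread("pics/top0.png");s=cv2.imread("pics/scene0.png")
R=lambda i,x,y,w,h,k:cv2.resize(i[y:y+h,x:x+w],None,fx=k,fy=k,interpolation=cv2.INTER_CUBIC)
a=np.hstack([R(t,210,175,100,75,4),R(t,345,175,75,60,4)[:300] if 0 else cv2.copyMakeBorder(R(t,345,175,75,60,4),0,60,0,100,0)])
b=np.hstack([R(s,350,150,100,75,4),R(s,235,195,100,75,4)])
cv2.imwrite("pics/z.png",np.vstack([a,b]))
E
```

```text
(no output)
```

View pics/z.png

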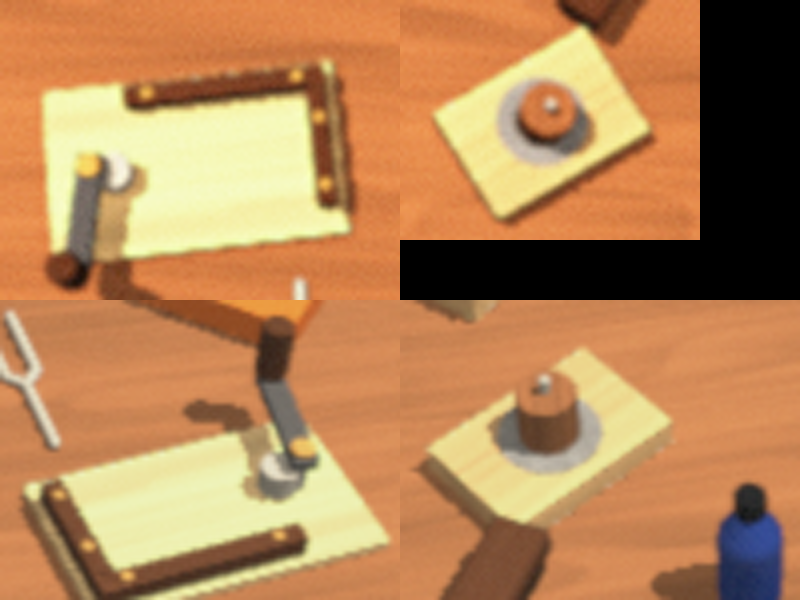

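The crops show the jig board corners, the pivot screw (top crop 90,163; scene crop 302,145), the knob top (68,268; 276,25), and the block's corners and hub in both views. The brush only overlaps the block in the scene view. I'll fit the poses from these.

```bash
python3 - <<'E'
from h import *
from scipy.optimize import least_squares as ls
def px(c,off): return np.array(c)/4+np.array(off)-.375
T1=(210,175);T2=(345,175);S1=(350,150);S2=(235,195)
def fit(obs,x0):
    Ps={n:P(n) for n in("top","scene")}
    def r(v):
        c,s=np.cos(v[2]),np.sin(v[2]);o=[]
        for n,uv,X in obs:
            q=Ps[n]@np.array([v[0]+c*X[0]-s*X[1],v[1]+s*X[0]+c*X[1],X[2],1]);o+=list(q[:2]/q[2]-uv)
        return np.array(o)
    f=ls(r,x0); return f.x,f.fun.round(1)
J=[("top",px((43,92),T1),(.067,.130,.008)),("top",px((332,62),T1),(.067,-.085,.008)),("top",px((350,232),T1),(-.063,-.085,.008)),
("scene",px((25,190),S1),(-.063,-.085,.008)),("scene",px((390,243),S1),(.067,.130,.008))]
x0=[*ray("top",px((190,160),T1),.008),0]
print("jig",*fit(J,x0))
for n,a,b in(("pivot",(90,163),(302,145)),("knobtop",(68,268),(276,25)) ):
    print(n,tri("top",px(a,T1),"scene",px(b,S1)))
print("hubtop",tri("top",px((146,103),T2),"scene",px((147,92),S2)))
h=ray("top",px((146,103),T2),.062)
tc=[ray("top",px(p,T2),.022) for p in((35,115),(187,27),(250,128),(103,213))]
sc=[ray("scene",px(p,S2),.022) for p in((28,150),(184,48),(272,122))]
print("hub@62",h,ray("scene",px((147,92),S2),.062));print("blk top",tc,"mean",np.mean(tc,0));print("scene",sc)
for c in(tc,): 
  for i in range(4): d=c[(i+1)%4]-c[i];print(np.hypot(*d),np.degrees(np.arctan2(d[1],d[0])))
for n,a,b in(("cornL/T",(35,115),(184,48)),("T/..",(103,213),(184,48))):print(n,tri("top",px(a,T2),"scene",px(b,S2)))
print("wrist",env.camera_info("wrist"))
E
```

```text
jig [0.53553283 0.08303931 0.15220596] [ 0.3 -0.3  0.1 -0.7 -0.1 -0.5 -0.4 -1.4  0.3 -0.6]
pivot [0.52046053 0.17355445 0.04719085]
knobtop [0.43966145 0.1746893  0.08541584]
hubtop [ 0.57682204 -0.24891875  0.06264732]
hub@62 [ 0.57715688 -0.24744481] [ 0.57597731 -0.25003576]
blk top [array([ 0.57528223, -0.17155087]), array([ 0.64657304, -0.28214847]), array([ 0.57161473, -0.32815763]), array([ 0.504549 , -0.2221562])] mean [ 0.57450475 -0.25100329]
scene [array([ 0.57542259, -0.32875367]), array([ 0.50401881, -0.2202507 ]), array([ 0.57955811, -0.1724321 ])]
0.1315834715538558 -57.19432170724266
0.08795220556177474 -148.45853714532407
0.12543570028631998 122.32100494204691
0.08697177189837697 35.58142248659198
cornL/T [ 0.55958049 -0.20030993  0.07684652]
T/.. [ 0.50453746 -0.22105072  0.02270911]
wrist {'camera_matrix': array([[314.37943632,   0.        , 320.54413605],
       [  0.        , 314.37943632, 195.84868288],
       [  0.        ,   0.        ,   1.        ]]), 'R': array([[ 0.25384549, -0.96724119, -0.00263783],
       [-0.9242979 , -0.24337714,  0.29400844],
       [-0.28501906, -0.07219457, -0.95579918]]), 't': array([-0.52424733, -0.03711184,  0.38218001])}
```

```bash
python3 -m inch '[{"dx":2.7,"dy":3.1,"az":0.145},{"dx":2.7,"dy":3.1,"az":0.145},{"dx":2.7,"dy":3.1,"az":0.145},{"dx":2.7,"dy":3.1,"az":0.145},{"dx":2.7,"dy":3.1,"az":0.145},{"dx":2.7,"dy":3.1,"az":0.145},{"dx":2.7,"dy":3.1,"az":0.145},{"dx":2.7,"dy":3.1,"az":0.145},{"dx":2.7,"dy":3.1,"az":0.145},{"dx":2.7,"dy":3.1,"az":0.145}]'
python3 -m inch '[{"dx":0.4,"dy":3.7,"az":0.145},{"dx":0.4,"dy":3.7,"az":0.145},{"dx":0.4,"dy":3.7,"az":0.145},{"dx":0.4,"dy":3.7,"az":0.145},{"dx":0.4,"dy":3.7,"az":0.145},{"dx":0.4,"dy":3.7,"az":0.145},{"dx":0.4,"dy":3.7,"az":0.145},{"dx":0.4,"dy":3.7,"az":0.145},{"dx":0.4,"dy":3.7,"az":0.145},{"dx":0.4,"dy":3.7,"az":0.145}]'
python3 - <<'E'
from h import *
c=env.camera_info("wrist"); im=env.snapshot("wrist"); np.savez("w1.npz",**c); cv2.imwrite("pics/w1.png",im[:,:,::-1])
o=env.observe();print(o["tcp_pos"],o["joint_positions"],cv2.Rodrigues(o["orientation"])[0])
E
```

```text
[ 0.13334965 -0.50775954  0.40409433] [-1.38431795e+00  5.26752522e-02  1.40145243e+00 -5.27516273e-06
  1.68863196e+00 -7.03165865e-02] [[ 9.67209132e-01  2.53981193e-01 -2.21506461e-04]
 [ 2.53981278e-01 -9.67208456e-01  1.14578355e-03]
 [ 7.67645511e-05 -1.16447081e-03 -9.99999319e-01]]validation failed for argument at $[0]...
validation failed for argument at $[0]...
```

View pics/w1.png

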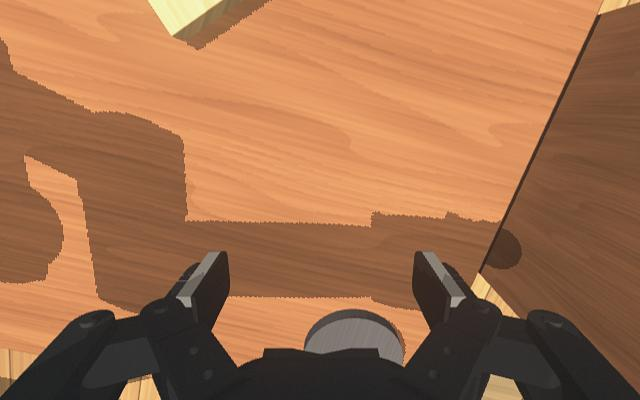

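The arm didn't move. The picture shows only bare table, with the corner of the large block at (200,20). The rows were refused, so I'll try one with all six keys.

```bash
python3 -m inch '[{"dx":2.7,"dy":3.1,"dz":0,"ax":0,"ay":0,"az":0.145}]'; python3 -m inch '[{"dx":2.7,"dy":3.1}]'
```

```text
time_s: 0.25
tcp_pos: [0.1589, -0.4781, 0.4036]
orientation: [-3.078, -0.623, 0.002]
force: [1.7, -0.4, 0.3]
opening: 1.002
gripper_force: 0.0validation failed for argument at $[0]...
```

All keys are needed.

```bash
python3 -m inch '[{"dx":2.7,"dy":3.1,"dz":0,"ax":0,"ay":0,"az":0.145},{"dx":2.7,"dy":3.1,"dz":0,"ax":0,"ay":0,"az":0.145},{"dx":2.7,"dy":3.1,"dz":0,"ax":0,"ay":0,"az":0.145},{"dx":2.7,"dy":3.1,"dz":0,"ax":0,"ay":0,"az":0.145},{"dx":2.7,"dy":3.1,"dz":0,"ax":0,"ay":0,"az":0.145},{"dx":2.7,"dy":3.1,"dz":0,"ax":0,"ay":0,"az":0.145},{"dx":2.7,"dy":3.1,"dz":0,"ax":0,"ay":0,"az":0.145},{"dx":2.7,"dy":3.1,"dz":0,"ax":0,"ay":0,"az":0.145},{"dx":2.7,"dy":3.1,"dz":0,"ax":0,"ay":0,"az":0.145}]'
python3 -m inch '[{"dx":0.4,"dy":3.7,"dz":0,"ax":0,"ay":0,"az":0.145},{"dx":0.4,"dy":3.7,"dz":0,"ax":0,"ay":0,"az":0.145},{"dx":0.4,"dy":3.7,"dz":0,"ax":0,"ay":0,"az":0.145},{"dx":0.4,"dy":3.7,"dz":0,"ax":0,"ay":0,"az":0.145},{"dx":0.4,"dy":3.7,"dz":0,"ax":0,"ay":0,"az":0.145},{"dx":0.4,"dy":3.7,"dz":0,"ax":0,"ay":0,"az":0.145},{"dx":0.4,"dy":3.7,"dz":0,"ax":0,"ay":0,"az":0.145},{"dx":0.4,"dy":3.7,"dz":0,"ax":0,"ay":0,"az":0.145},{"dx":0.4,"dy":3.7,"dz":0,"ax":0,"ay":0,"az":0.145},{"dx":0.4,"dy":3.7,"dz":0,"ax":0,"ay":0,"az":0.145}]'
python3 - <<'E'
from h import *
c=env.camera_info("wrist"); im=env.snapshot("wrist"); np.savez("w1.npz",**c); cv2.imwrite("pics/w1.png",im[:,:,::-1])
o=env.observe();print(o["tcp_pos"],o["joint_positions"],cv2.Rodrigues(o["orientation"])[0])
E
```

```text
time_s: 1.15
tcp_pos: [0.4041, -0.1962, 0.4046]
orientation: [2.058, 2.373, 0.0]
force: [-0.5, -1.0, -0.1]
opening: 0.999
gripper_force: 0.0
time_s: 2.15
tcp_pos: [0.4432, 0.1738, 0.4045]
orientation: [0.033, -3.141, 0.0]
force: [0.4, -0.6, 0.2]
opening: 1.001
gripper_force: 0.0
[0.44313921 0.1774705  0.40417259] [ 0.30293677 -0.08341466  1.53592835  0.00273182  1.68901608 -1.29975482] [[-9.99480810e-01 -3.22109903e-02 -7.49673166e-04]
 [-3.22128439e-02  9.99477629e-01  2.60785101e-03]
 [ 6.65280095e-04  2.63064614e-03 -9.99996319e-01]]
```

View pics/w1.png

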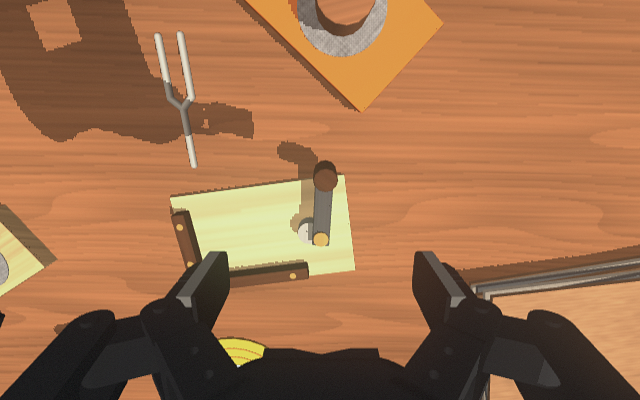

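The wrist view shows the knob top at (325,172), the pivot screw at (320,240), board corners at (171,197), (344,175) and (355,270), and the long fence end at (308,271). Now I'll refine the jig and lever positions.

```bash
python3 - <<'E'
from h import *
w=dict(np.load("w1.npz"))
px=lambda c:np.array(c)/4+np.array((210,175))-.375
print("knobtop ray",ray(w,(325,172),.087),"pivot ray",ray(w,(320,240),.044))
print("tri knob",tri(w,(325,172),"top",px((68,268))),"tri piv",tri(w,(320,240),"top",px((90,163))))
c=[ray(w,p,.008) for p in((171,197),(344,175),(355,270))];print(c)
for a,b in((0,1),(2,1)): d=c[b]-c[a];print(np.hypot(*d),np.arctan2(d[1],d[0]))
y=np.arctan2(*(c[1]-c[0])[::-1])-np.pi/2
R=np.array([[np.cos(y),-np.sin(y)],[np.sin(y),np.cos(y)]])
for p,l in zip(c,((-.063,-.085),(-.063,.13),(.067,.13))):print("jig",p-R@l)
E
```

```text
knobtop ray [0.43496285 0.17824644] pivot ray [0.52480514 0.17539044]
tri knob [0.44244284 0.17925654 0.05918588] tri piv [0.52068339 0.17390795 0.04972119]
[array([ 0.4879181 , -0.00765207]), array([0.45592994, 0.20270383]), array([0.58385252, 0.2227181 ])]
0.2127741672857634 1.7217070141227886
0.12947879326867298 -2.9863947708599135
jig [0.5374233 0.0858532]
jig [0.53775793 0.08365266]
jig [0.53715802 0.08412292]
```

```bash
python3 -m inch '[{"dx":-0.1,"dy":-0.05,"dz":-4.6,"ax":0,"ay":0,"az":0},{"dx":-0.1,"dy":-0.05,"dz":-4.6,"ax":0,"ay":0,"az":0},{"dx":-0.1,"dy":0,"dz":-4.6,"ax":0,"ay":0,"az":0},{"dx":0,"dy":0,"dz":-4.6,"ax":0,"ay":0,"az":0},{"dx":0,"dy":0,"dz":0,"ax":0,"ay":0,"az":0}]'
python3 -m inch '[{"dx":0,"dy":0,"dz":0,"ax":0,"ay":0,"az":0},{"dx":0,"dy":0,"dz":0,"ax":0,"ay":0,"az":0},{"dx":0,"dy":0,"dz":0,"ax":0,"ay":0,"az":0},{"dx":0,"dy":0,"dz":0,"ax":0,"ay":0,"az":0}]' -0.3
python3 - <<'E'
from h import *
pv=np.array([.5224,.1752]);p=env.observe()["tcp_pos"][:2];a0=np.arctan2(*(p-pv)[::-1]);print(np.hypot(*(p-pv)),a0)
th=np.linspace(a0,1.722-.05,17)
q=pv+.08*np.c_[np.cos(th),np.sin(th)];q[0]=p
print((np.diff(q,axis=0)*100).round(2).tolist(),np.diff(th)[0])
E
```

```text
time_s: 2.7
tcp_pos: [0.438, 0.1705, 0.2144]
orientation: [0.024, -3.129, 0.006]
force: [0.6, -0.1, -0.0]
opening: 1.0
gripper_force: 0.0
time_s: 3.1
tcp_pos: [0.4409, 0.1715, 0.2227]
orientation: [-0.024, 3.138, 0.002]
force: [-0.3, 1.5, 1.6]
opening: 0.355
gripper_force: 0.7
0.0815642769404324 -3.0960530826615402
[[0.62, -2.32], [1.12, -2.09], [1.69, -1.67], [2.1, -1.1], [2.34, -0.44], [2.36, 0.27], [2.18, 0.95], [1.8, 1.55], [1.27, 2.01], [0.62, 2.29], [-0.08, 2.37], [-0.77, 2.25], [-1.4, 1.92], [-1.9, 1.43], [-2.23, 0.81], [-2.37, 0.11]] 0.29800331766634613
```

```bash
python3 - <<'E'
from h import *
pv=np.array([.5224,.1752]);p=env.observe()["tcp_pos"][:2];a0=np.arctan2(*(p-pv)[::-1])%(2*np.pi);print(p,a0)
th=np.linspace(a0,1.722-.05,17)
q=pv+.08*np.c_[np.cos(th),np.sin(th)];q[0]=p
print((np.diff(q,axis=0)*100).round(2).tolist(),np.diff(th)[0])
E
```

```text
[0.44092028 0.17148688] 3.187132224518046
[[0.16, 0.76], [0.07, 0.75], [0.14, 0.74], [0.21, 0.73], [0.28, 0.7], [0.35, 0.67], [0.41, 0.64], [0.47, 0.6], [0.52, 0.55], [0.57, 0.5], [0.62, 0.44], [0.65, 0.38], [0.69, 0.32], [0.71, 0.25], [0.73, 0.18], [0.75, 0.11]] -0.094695764032378
```

```bash
python3 -m inch '[{"dx":0.1,"dy":0.76,"dz":0,"ax":0,"ay":0,"az":-0.09},{"dx":0.07,"dy":0.75,"dz":0,"ax":0,"ay":0,"az":-0.09},{"dx":0.14,"dy":0.74,"dz":0,"ax":0,"ay":0,"az":-0.09},{"dx":0.21,"dy":0.73,"dz":0,"ax":0,"ay":0,"az":-0.09},{"dx":0.28,"dy":0.7,"dz":0,"ax":0,"ay":0,"az":-0.09},{"dx":0.35,"dy":0.67,"dz":0,"ax":0,"ay":0,"az":-0.09},{"dx":0.41,"dy":0.64,"dz":0,"ax":0,"ay":0,"az":-0.09},{"dx":0.47,"dy":0.6,"dz":0,"ax":0,"ay":0,"az":-0.09}]'
python3 -m inch '[{"dx":0.52,"dy":0.55,"dz":0,"ax":0,"ay":0,"az":-0.09},{"dx":0.57,"dy":0.5,"dz":0,"ax":0,"ay":0,"az":-0.09},{"dx":0.62,"dy":0.44,"dz":0,"ax":0,"ay":0,"az":-0.09},{"dx":0.65,"dy":0.38,"dz":0,"ax":0,"ay":0,"az":-0.09},{"dx":0.69,"dy":0.32,"dz":0,"ax":0,"ay":0,"az":-0.09},{"dx":0.71,"dy":0.25,"dz":0,"ax":0,"ay":0,"az":-0.09},{"dx":0.5,"dy":0.12,"dz":0,"ax":0,"ay":0,"az":-0.09},{"dx":0,"dy":0,"dz":0,"ax":0,"ay":0,"az":0}]'
python3 - <<'E'
from h import *
pv=np.array([.5224,.1752]);o=env.observe();p=o["tcp_pos"][:2];print(p,np.hypot(*(p-pv)),np.arctan2(*(p-pv)[::-1])-1.722,o["force"],o["joint_positions"][5])
E
```

```text
time_s: 3.9
tcp_pos: [0.4608, 0.2274, 0.2216]
orientation: [1.09, 2.946, 0.0]
force: [-0.9, -1.7, 1.3]
opening: 0.352
gripper_force: 0.9
time_s: 4.7
tcp_pos: [0.5037, 0.2528, 0.2215]
orientation: [1.945, 2.466, 0.002]
force: [0.6, -0.6, 0.0]
opening: 0.351
gripper_force: 0.0
[0.50372216 0.25282796] 0.07984336159856835 0.08491531923250495 [ 0.60470085 -0.60798685  0.03217283] 0.16456227305777207
```

```bash
python3 -m inch '[{"dx":0.4,"dy":0.05,"dz":0,"ax":0,"ay":0,"az":0},{"dx":0.3,"dy":0.05,"dz":0,"ax":0,"ay":0,"az":0},{"dx":0,"dy":0,"dz":0,"ax":0,"ay":0,"az":0}]'
python3 -m inch '[{"dx":0.2,"dy":0.03,"dz":0,"ax":0,"ay":0,"az":0},{"dx":0,"dy":0,"dz":0,"ax":0,"ay":0,"az":0}]'
python3 -m inch '[{"dx":0.2,"dy":0.03,"dz":0,"ax":0,"ay":0,"az":0},{"dx":0,"dy":0,"dz":0,"ax":0,"ay":0,"az":0}]'
```

```text
time_s: 5.0
tcp_pos: [0.5105, 0.2537, 0.2209]
orientation: [1.943, 2.468, 0.001]
force: [-0.5, -0.5, -0.6]
opening: 0.347
gripper_force: 0.0
time_s: 5.2
tcp_pos: [0.512, 0.254, 0.2207]
orientation: [-1.943, -2.467, 0.002]
force: [-5.1, -0.2, 2.8]
opening: 0.348
gripper_force: 2.5
time_s: 5.4
tcp_pos: [0.513, 0.2543, 0.2206]
orientation: [-1.941, -2.465, 0.009]
force: [-15.6, -4.1, 10.3]
opening: 0.348
gripper_force: 7.9
```

The lever is at its open stop. Now I'll back off, release, lift and go over the block.

```bash
python3 -m inch '[{"dx":-0.4,"dy":-0.06,"dz":0,"ax":0,"ay":0,"az":0},{"dx":0,"dy":0,"dz":0,"ax":0,"ay":0,"az":0},{"dx":0,"dy":0,"dz":0,"ax":0,"ay":0,"az":0},{"dx":0,"dy":0,"dz":4,"ax":0,"ay":0,"az":0},{"dx":0,"dy":0,"dz":4,"ax":0,"ay":0,"az":0},{"dx":0,"dy":0,"dz":4,"ax":0,"ay":0,"az":0},{"dx":0,"dy":0,"dz":2,"ax":0,"ay":0,"az":0}]' 0.3
python3 -m inch '[{"dx":0.7,"dy":-5,"dz":0,"ax":0,"ay":0,"az":0.035},{"dx":0.7,"dy":-5,"dz":0,"ax":0,"ay":0,"az":0.035},{"dx":0.7,"dy":-5,"dz":0,"ax":0,"ay":0,"az":0.035},{"dx":0.7,"dy":-5,"dz":0,"ax":0,"ay":0,"az":0.035},{"dx":0.7,"dy":-5,"dz":0,"ax":0,"ay":0,"az":0.035},{"dx":0.7,"dy":-5,"dz":0,"ax":0,"ay":0,"az":0.035},{"dx":0.7,"dy":-5,"dz":0,"ax":0,"ay":0,"az":0.035},{"dx":0.7,"dy":-5,"dz":0,"ax":0,"ay":0,"az":0.035},{"dx":0.7,"dy":-5,"dz":0,"ax":0,"ay":0,"az":0.035},{"dx":0.6,"dy":-5,"dz":0,"ax":0,"ay":0,"az":0.035}]'
python3 -m inch '[{"dx":0,"dy":0,"dz":0,"ax":0,"ay":0,"az":0},{"dx":0,"dy":0,"dz":0,"ax":0,"ay":0,"az":0}]'
python3 - <<'E'
from h import *
c=env.camera_info("wrist"); im=env.snapshot("wrist"); np.savez("w2.npz",**c); 
t=env.snapshot("top")[170:250,205:305];t=cv2.resize(t,None,fx=3,fy=3,interpolation=cv2.INTER_CUBIC)
v=np.zeros((640,640,3),np.uint8);v[:400]=im;v[400:640,:300]=t;cv2.imwrite("pics/w2.png",v[:600,:,::-1])
o=env.observe();print(o["tcp_pos"],o["joint_positions"],cv2.Rodrigues(o["orientation"])[0])
for X in((.5765,-.2495,.062),):print(proj(c,X))
E
```

```text
time_s: 6.1
tcp_pos: [0.5106, 0.2537, 0.3653]
orientation: [1.942, 2.465, 0.009]
force: [1.4, 0.7, -1.0]
opening: 0.65
gripper_force: 0.0
time_s: 7.1
tcp_pos: [0.5786, -0.2439, 0.3609]
orientation: [1.483, 2.768, 0.0]
force: [0.8, 0.4, 0.7]
opening: 0.651
gripper_force: 0.0
time_s: 7.3
tcp_pos: [0.5785, -0.2429, 0.3601]
orientation: [-1.488, -2.766, -0.0]
force: [-0.1, -0.3, -0.0]
opening: 0.647
gripper_force: 0.0
[ 0.57875105 -0.24086026  0.36074346] [-4.53325733e-01  3.56245014e-01  1.14090098e+00  3.39756853e-04
  1.64432288e+00 -1.03991144e+00] [[-5.53541523e-01  8.32821539e-01  2.59670679e-04]
 [ 8.32821576e-01  5.53541470e-01  2.50406224e-04]
 [ 6.48052071e-05  3.54869587e-04 -9.99999935e-01]]
[312.73699038 191.96791714]
```

View pics/w2.png

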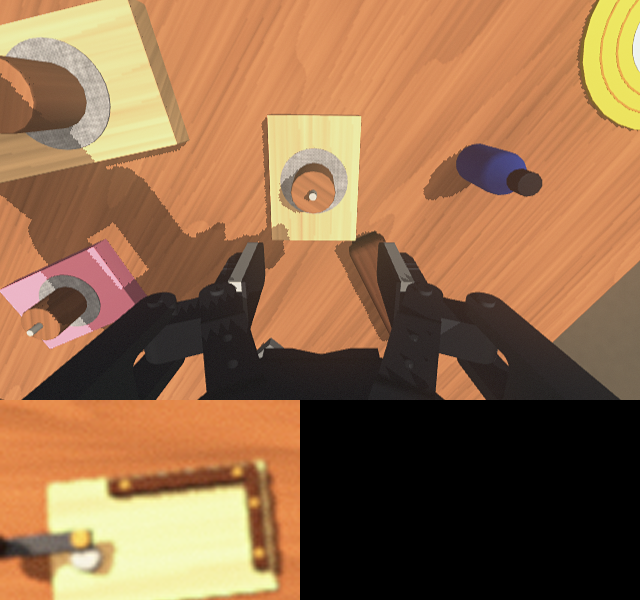

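The lever points along jig +y, so it's open. In the wrist view the block is at (267–361, 115–240) with its hub top at (314,190), as predicted. The brush at (365,280) is clear of the fingers.

```bash
python3 - <<'E'
from h import *
w=dict(np.load("w2.npz"))
c=[ray(w,p,.022) for p in((267,115),(361,115),(358,240),(272,240))]
for i in range(4): d=c[(i+1)%4]-c[i];print(np.hypot(*d).round(4),np.degrees(np.arctan2(d[1],d[0]))%180)
print("centre",np.mean(c,0),"hub",ray(w,(314,190.5),.062),"spindle",ray(w,(312.5,197),.074))
px=lambda c:np.array(c)/4+np.array((345,175))-.375
print(tri(w,(314,190.5),"top",px((146,103))),env.observe()["tcp_pos"])
E
```

```text
0.0896 33.43343135150515
0.1301 124.16787062064012
0.0923 33.43294121621611
0.1301 122.94819983354192
centre [ 0.5774074  -0.24930407] hub [ 0.57669654 -0.24773943] spindle [ 0.57710422 -0.25027936]
[ 0.57633555 -0.24703699  0.06504745] [ 0.57875105 -0.24086026  0.36074346]
```

```bash
python3 -m inch '[{"dx":-0.2,"dy":-0.8,"dz":-4,"ax":0,"ay":0,"az":0},{"dx":0,"dy":0,"dz":-4,"ax":0,"ay":0,"az":0},{"dx":0,"dy":0,"dz":-4,"ax":0,"ay":0,"az":0},{"dx":0,"dy":0,"dz":-3,"ax":0,"ay":0,"az":0},{"dx":0,"dy":0,"dz":-1,"ax":0,"ay":0,"az":0},{"dx":0,"dy":0,"dz":0,"ax":0,"ay":0,"az":0},{"dx":0,"dy":0,"dz":0,"ax":0,"ay":0,"az":0}]'
python3 -m inch '[{"dx":0,"dy":0,"dz":0,"ax":0,"ay":0,"az":0},{"dx":0,"dy":0,"dz":0,"ax":0,"ay":0,"az":0},{"dx":0,"dy":0,"dz":0,"ax":0,"ay":0,"az":0},{"dx":0,"dy":0,"dz":0,"ax":0,"ay":0,"az":0},{"dx":0,"dy":0,"dz":0,"ax":0,"ay":0,"az":0},{"dx":0,"dy":0,"dz":0,"ax":0,"ay":0,"az":0}]' -1
```

```text
time_s: 8.1
tcp_pos: [0.5773, -0.2493, 0.203]
orientation: [1.482, 2.766, 0.0]
force: [0.1, 0.6, 0.2]
opening: 0.647
gripper_force: 0.0
time_s: 8.7
tcp_pos: [0.5773, -0.2499, 0.2038]
orientation: [1.483, 2.764, 0.0]
force: [-0.3, 1.3, 7.4]
opening: 0.451
gripper_force: 61.1
```

```bash
python3 -m inch '[{"dx":0,"dy":0,"dz":1,"ax":0,"ay":0,"az":0},{"dx":0,"dy":0,"dz":3,"ax":0,"ay":0,"az":0},{"dx":0,"dy":0,"dz":4,"ax":0,"ay":0,"az":0},{"dx":-0.3,"dy":2,"dz":0,"ax":0,"ay":0,"az":0}]'
python3 -m inch '[{"dx":-0.5,"dy":3.5,"dz":0,"ax":0,"ay":0,"az":-0.05},{"dx":-0.5,"dy":3.5,"dz":0,"ax":0,"ay":0,"az":-0.05},{"dx":-0.5,"dy":3.5,"dz":0,"ax":0,"ay":0,"az":-0.05},{"dx":-0.5,"dy":3.5,"dz":0,"ax":0,"ay":0,"az":-0.05},{"dx":-0.5,"dy":3.5,"dz":0,"ax":0,"ay":0,"az":-0.05},{"dx":-0.5,"dy":3.5,"dz":0,"ax":0,"ay":0,"az":-0.05},{"dx":-0.5,"dy":3.5,"dz":0,"ax":0,"ay":0,"az":-0.05},{"dx":-0.5,"dy":3.5,"dz":0,"ax":0,"ay":0,"az":-0.05},{"dx":-0.5,"dy":2.5,"dz":0,"ax":0,"ay":0,"az":-0.034},{"dx":0,"dy":1,"dz":0,"ax":0,"ay":0,"az":0}]'
python3 -m inch '[{"dx":0,"dy":0,"dz":0,"ax":0,"ay":0,"az":0},{"dx":0,"dy":0,"dz":0,"ax":0,"ay":0,"az":0},{"dx":0,"dy":0,"dz":0,"ax":0,"ay":0,"az":0}]'
python3 - <<'E'
from h import *
c=env.camera_info("wrist"); im=env.snapshot("wrist"); np.savez("w3.npz",**c); cv2.imwrite("pics/w3.png",im[:,:,::-1])
o=env.observe();print(o["tcp_pos"],o["joint_positions"],cv2.Rodrigues(o["orientation"])[0])
E
```

```text
time_s: 9.1
tcp_pos: [0.5744, -0.2315, 0.2885]
orientation: [1.483, 2.756, 0.0]
force: [1.3, 0.2, -2.0]
opening: 0.454
gripper_force: 61.2
time_s: 10.1
tcp_pos: [0.5279, 0.0875, 0.2812]
orientation: [-2.044, -2.385, -0.001]
force: [0.2, -1.0, -2.8]
opening: 0.451
gripper_force: 61.2
time_s: 10.4
tcp_pos: [0.5288, 0.0843, 0.2808]
orientation: [2.048, 2.382, -0.0]
force: [-0.1, -0.1, -3.3]
opening: 0.45
gripper_force: 61.2
[0.52882888 0.0842983  0.28071649] [ 8.91681539e-02  1.57032484e-01  1.53878196e+00 -2.71876100e-04
  1.44579868e+00 -6.14448520e-02] [[-1.50077741e-01  9.88674199e-01  3.63431344e-06]
 [ 9.88674163e-01  1.50077736e-01 -2.70505951e-04]
 [-2.67987684e-04 -3.70037702e-05 -9.99999963e-01]]
```

View pics/w3.png

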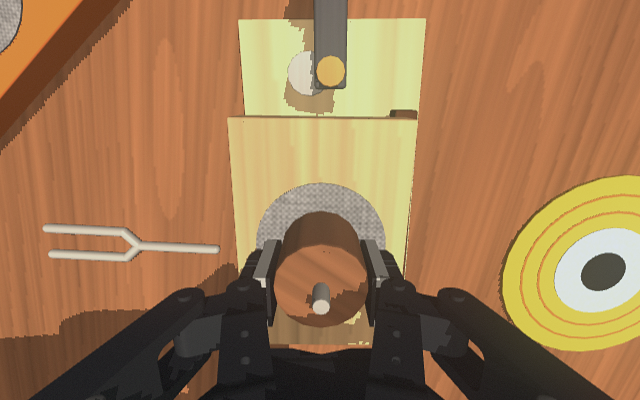

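Held square. The block's +y end corners are at (228,117) and (418,117). The board's +y corners are at (238,20) and (426,18), and the pivot is at (330,71). Next I'll work out the relative pose.

```bash
python3 - <<'E'
from h import *
w=dict(np.load("w3.npz"))
a,b=ray(w,(228,117),.099),ray(w,(418,117),.099)
c,d=ray(w,(238.5,20),.008),ray(w,(426,18),.008);pv=ray(w,(330,71),.044)
an=lambda v:np.arctan2(v[1],v[0])
print("block",np.hypot(*(b-a)),an(b-a),"board",np.hypot(*(d-c)),an(d-c))
y=.151;R=np.array([[np.cos(y),-np.sin(y)],[np.sin(y),np.cos(y)]])
print("blk centre",(a+b)/2-R@[0,.065]);print("jig from board",(c+d)/2-R@[.002,.13],"from pivot",pv-R@[0,.0927])
E
```

```text
block 0.08956516909705783 0.15074193268973307 board 0.12959334253113416 0.16013381039514907
blk centre [0.53146058 0.08665485]
jig from board [0.53684632 0.08352046] from pivot [0.53651568 0.08435522]
```

```bash
python3 -m inch '[{"dx":-0.2,"dy":0.35,"dz":-2,"ax":0,"ay":0,"az":0},{"dx":0,"dy":0,"dz":-2,"ax":0,"ay":0,"az":0},{"dx":0,"dy":0,"dz":-1.5,"ax":0,"ay":0,"az":0},{"dx":0,"dy":0,"dz":-0.8,"ax":0,"ay":0,"az":0},{"dx":0,"dy":0,"dz":0,"ax":0,"ay":0,"az":0},{"dx":0,"dy":0,"dz":0,"ax":0,"ay":0,"az":0}]'
python3 -m inch '[{"dx":0,"dy":0,"dz":-0.2,"ax":0,"ay":0,"az":0},{"dx":0,"dy":0,"dz":-0.2,"ax":0,"ay":0,"az":0},{"dx":0,"dy":0,"dz":0,"ax":0,"ay":0,"az":0}]'
```

```text
time_s: 11.05
tcp_pos: [0.527, 0.0887, 0.2184]
orientation: [2.046, 2.383, 0.001]
force: [-0.0, 0.3, -3.1]
opening: 0.452
gripper_force: 61.2
time_s: 11.35
tcp_pos: [0.5266, 0.0889, 0.2138]
orientation: [2.046, 2.384, 0.0]
force: [-0.5, -0.5, -3.4]
opening: 0.454
gripper_force: 61.2
```

```bash
python3 -m inch '[{"dx":0,"dy":0,"dz":-0.1,"ax":0,"ay":0,"az":0},{"dx":0,"dy":0,"dz":-0.1,"ax":0,"ay":0,"az":0},{"dx":0,"dy":0,"dz":0,"ax":0,"ay":0,"az":0}]'
python3 -m inch '[{"dx":0,"dy":0,"dz":-0.05,"ax":0,"ay":0,"az":0},{"dx":0,"dy":0,"dz":0,"ax":0,"ay":0,"az":0}]'
```

```text
time_s: 11.65
tcp_pos: [0.5267, 0.089, 0.2119]
orientation: [2.046, 2.384, 0.0]
force: [-0.3, 0.3, -3.3]
opening: 0.451
gripper_force: 61.4
time_s: 11.85
tcp_pos: [0.5267, 0.089, 0.2118]
orientation: [2.046, 2.384, 0.001]
force: [-2.9, 0.3, 3.0]
opening: 0.447
gripper_force: 61.7
```

Touchdown. Now I'll push along jig +x.

```bash
python3 -m inch '[{"dx":0.2,"dy":0.03,"dz":0,"ax":0,"ay":0,"az":0},{"dx":0.2,"dy":0.03,"dz":0,"ax":0,"ay":0,"az":0},{"dx":0,"dy":0,"dz":0,"ax":0,"ay":0,"az":0}]'
python3 -m inch '[{"dx":0.1,"dy":0.015,"dz":0,"ax":0,"ay":0,"az":0},{"dx":0,"dy":0,"dz":0,"ax":0,"ay":0,"az":0}]'
python3 -m inch '[{"dx":0.1,"dy":0.015,"dz":0,"ax":0,"ay":0,"az":0},{"dx":0,"dy":0,"dz":0,"ax":0,"ay":0,"az":0}]'
```

```text
time_s: 12.15
tcp_pos: [0.531, 0.0895, 0.2118]
orientation: [2.046, 2.383, 0.001]
force: [-2.6, -0.7, 5.5]
opening: 0.45
gripper_force: 62.0
time_s: 12.35
tcp_pos: [0.5319, 0.0897, 0.2118]
orientation: [2.046, 2.383, 0.001]
force: [-4.4, 0.4, 5.7]
opening: 0.451
gripper_force: 62.1
time_s: 12.55
tcp_pos: [0.5328, 0.0898, 0.2118]
orientation: [2.046, 2.383, 0.001]
force: [-4.0, 0.2, 5.9]
opening: 0.45
gripper_force: 62.2
```

```bash
for i in 1; do python3 -m inch '[{"dx":0.1,"dy":0.015,"dz":0,"ax":0,"ay":0,"az":0},{"dx":0,"dy":0,"dz":0,"ax":0,"ay":0,"az":0}]'; done
python3 -m inch '[{"dx":0.1,"dy":0.015,"dz":0,"ax":0,"ay":0,"az":0},{"dx":0,"dy":0,"dz":0,"ax":0,"ay":0,"az":0}]'
```

```text
time_s: 12.75
tcp_pos: [0.5336, 0.0899, 0.2118]
orientation: [-2.046, -2.384, 0.001]
force: [-7.4, -0.3, 7.7]
opening: 0.454
gripper_force: 62.4
time_s: 12.95
tcp_pos: [0.5342, 0.09, 0.2119]
orientation: [-2.045, -2.383, 0.004]
force: [-12.4, -3.7, 12.7]
opening: 0.456
gripper_force: 63.0
```

Contact with the long fence. Now along jig -y.

```bash
python3 -m inch '[{"dx":0.03,"dy":-0.2,"dz":0,"ax":0,"ay":0,"az":0},{"dx":0.03,"dy":-0.2,"dz":0,"ax":0,"ay":0,"az":0},{"dx":0,"dy":0,"dz":0,"ax":0,"ay":0,"az":0}]'
python3 -m inch '[{"dx":0.015,"dy":-0.1,"dz":0,"ax":0,"ay":0,"az":0},{"dx":0,"dy":0,"dz":0,"ax":0,"ay":0,"az":0}]'
python3 -m inch '[{"dx":0.015,"dy":-0.1,"dz":0,"ax":0,"ay":0,"az":0},{"dx":0,"dy":0,"dz":0,"ax":0,"ay":0,"az":0}]'
```

```text
time_s: 13.25
tcp_pos: [0.5348, 0.0874, 0.2118]
orientation: [-2.041, -2.384, -0.001]
force: [-11.3, 8.0, 10.4]
opening: 0.454
gripper_force: 62.5
time_s: 13.45
tcp_pos: [0.5349, 0.0868, 0.2118]
orientation: [-2.04, -2.384, -0.002]
force: [-11.0, 8.9, 9.9]
opening: 0.45
gripper_force: 62.5
time_s: 13.65
tcp_pos: [0.535, 0.0859, 0.2118]
orientation: [-2.04, -2.384, -0.002]
force: [-11.1, 9.9, 10.0]
opening: 0.456
gripper_force: 62.5
```

```bash
python3 -m inch '[{"dx":0.015,"dy":-0.1,"dz":0,"ax":0,"ay":0,"az":0},{"dx":0.015,"dy":-0.1,"dz":0,"ax":0,"ay":0,"az":0},{"dx":0,"dy":0,"dz":0,"ax":0,"ay":0,"az":0}]'
python3 -m inch '[{"dx":0.015,"dy":-0.1,"dz":0,"ax":0,"ay":0,"az":0},{"dx":0,"dy":0,"dz":0,"ax":0,"ay":0,"az":0}]'
python3 -m inch '[{"dx":0.015,"dy":-0.1,"dz":0,"ax":0,"ay":0,"az":0},{"dx":0,"dy":0,"dz":0,"ax":0,"ay":0,"az":0}]'
```

```text
time_s: 13.95
tcp_pos: [0.5353, 0.0839, 0.2118]
orientation: [-2.04, -2.384, -0.002]
force: [-10.5, 9.5, 9.7]
opening: 0.453
gripper_force: 62.5
time_s: 14.15
tcp_pos: [0.5355, 0.0829, 0.2118]
orientation: [-2.04, -2.384, -0.002]
force: [-11.2, 9.9, 9.8]
opening: 0.454
gripper_force: 62.5
time_s: 14.35
tcp_pos: [0.5356, 0.0819, 0.2118]
orientation: [-2.04, -2.384, -0.002]
force: [-11.5, 9.7, 9.0]
opening: 0.451
gripper_force: 62.5
```

```bash
python3 -m inch '[{"dx":0.015,"dy":-0.1,"dz":0,"ax":0,"ay":0,"az":0},{"dx":0,"dy":0,"dz":0,"ax":0,"ay":0,"az":0}]'
python3 -m inch '[{"dx":0.015,"dy":-0.1,"dz":0,"ax":0,"ay":0,"az":0},{"dx":0,"dy":0,"dz":0,"ax":0,"ay":0,"az":0}]'
python3 -m inch '[{"dx":0.015,"dy":-0.1,"dz":0,"ax":0,"ay":0,"az":0},{"dx":0,"dy":0,"dz":0,"ax":0,"ay":0,"az":0}]'
```

```text
time_s: 14.55
tcp_pos: [0.5357, 0.0815, 0.2118]
orientation: [-2.039, -2.383, -0.004]
force: [-11.6, 13.9, 9.5]
opening: 0.45
gripper_force: 62.5
time_s: 14.75
tcp_pos: [0.5358, 0.0812, 0.2119]
orientation: [-2.038, -2.383, -0.006]
force: [-11.4, 17.6, 11.1]
opening: 0.453
gripper_force: 62.5
time_s: 14.95
tcp_pos: [0.5358, 0.0808, 0.212]
orientation: [-2.037, -2.382, -0.008]
force: [-13.6, 22.0, 12.2]
opening: 0.451
gripper_force: 62.6
```

Both fences are in contact. I'll release, lift and inspect.

```bash
python3 -m inch '[{"dx":0,"dy":0,"dz":0,"ax":0,"ay":0,"az":0},{"dx":0,"dy":0,"dz":0,"ax":0,"ay":0,"az":0},{"dx":0,"dy":0,"dz":0,"ax":0,"ay":0,"az":0},{"dx":-0.3,"dy":0.35,"dz":0,"ax":0,"ay":0,"az":0},{"dx":0,"dy":0,"dz":4,"ax":0,"ay":0,"az":0},{"dx":0,"dy":0,"dz":4,"ax":0,"ay":0,"az":0},{"dx":0.7,"dy":-4.5,"dz":4,"ax":0,"ay":0,"az":0},{"dx":0.7,"dy":-4.5,"dz":3,"ax":0,"ay":0,"az":0},{"dx":0,"dy":0,"dz":0,"ax":0,"ay":0,"az":0},{"dx":0,"dy":0,"dz":0,"ax":0,"ay":0,"az":0}]' 0.3
python3 - <<'E'
from h import *
c=env.camera_info("wrist"); im=env.snapshot("wrist"); np.savez("w4.npz",**c)
u=proj(c,(.5365,.0838,.026)).astype(int);print(u,env.observe()["tcp_pos"])
x0=max(0,u[0]-130);y0=max(0,u[1]-100);cr=im[y0:y0+200,x0:x0+260];print(x0,y0)
cv2.imwrite("pics/w4.png",cv2.resize(cr,None,fx=3,fy=3,interpolation=cv2.INTER_CUBIC)[:,:,::-1])
E
```

```text
time_s: 15.95
tcp_pos: [0.5457, 0.0015, 0.3519]
orientation: [2.049, 2.381, 0.001]
force: [-0.5, -0.4, -0.4]
opening: 0.65
gripper_force: 0.0
[321  90] [0.54554257 0.00237565 0.35079115]
191 0
```

View pics/w4.png

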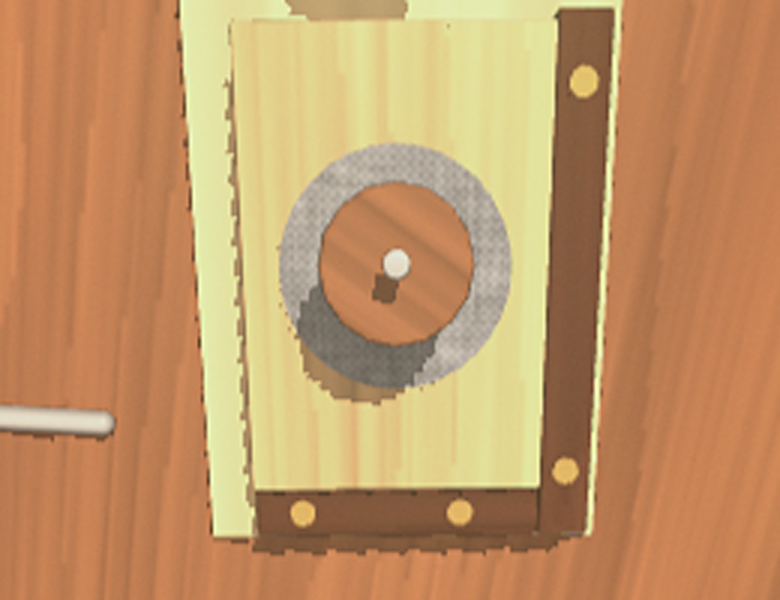

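The block looks flush against both fences: its right edge lies on the long fence's inner face from (556,18) to (540,490), and its lower edge on the short fence at (256–540,489), with no gaps. Next I'll go to the knob to shut the lever.

```bash
python3 -m inch '[{"dx":-0.6,"dy":4.2,"dz":0,"ax":0,"ay":0,"az":0},{"dx":-0.6,"dy":4.2,"dz":0,"ax":0,"ay":0,"az":0},{"dx":-0.6,"dy":4.2,"dz":0,"ax":0,"ay":0,"az":0},{"dx":-0.6,"dy":4.2,"dz":0,"ax":0,"ay":0,"az":0},{"dx":-0.6,"dy":4.2,"dz":0,"ax":0,"ay":0,"az":0},{"dx":-0.6,"dy":4.2,"dz":0,"ax":0,"ay":0,"az":0},{"dx":0,"dy":0,"dz":0,"ax":0,"ay":0,"az":0},{"dx":0,"dy":0,"dz":0,"ax":0,"ay":0,"az":0}]'
```

```text
time_s: 16.8
tcp_pos: [0.5088, 0.2559, 0.35]
orientation: [-2.042, -2.386, 0.004]
force: [-0.1, -0.7, 0.1]
opening: 0.652
gripper_force: 0.0
```

```bash
python3 -m inch '[{"dx":0.1,"dy":-0.2,"dz":-4.3,"ax":0,"ay":0,"az":0},{"dx":0,"dy":0,"dz":-4.3,"ax":0,"ay":0,"az":0},{"dx":0,"dy":0,"dz":-4.2,"ax":0,"ay":0,"az":0},{"dx":0,"dy":0,"dz":0,"ax":0,"ay":0,"az":0},{"dx":0,"dy":0,"dz":0,"ax":0,"ay":0,"az":0}]'
python3 -m inch '[{"dx":0,"dy":0,"dz":0,"ax":0,"ay":0,"az":0},{"dx":0,"dy":0,"dz":0,"ax":0,"ay":0,"az":0},{"dx":0,"dy":0,"dz":0,"ax":0,"ay":0,"az":0}]' -0.3
python3 - <<'E'
from h import *
pv=np.array([.5224,.1752]);p=env.observe()["tcp_pos"][:2];a0=np.arctan2(*(p-pv)[::-1])%(2*np.pi);print(p,a0)
th=np.linspace(a0,3.293-.05,17)
q=pv+.08*np.c_[np.cos(th),np.sin(th)];q[0]=p
print((np.diff(q,axis=0)*100).round(2).tolist(),np.diff(th)[0])
E
```

```text
time_s: 17.3
tcp_pos: [0.5109, 0.2517, 0.224]
orientation: [-2.047, -2.383, 0.002]
force: [0.4, -0.0, 0.2]
opening: 0.65
gripper_force: 0.0
time_s: 17.6
tcp_pos: [0.5111, 0.2524, 0.2257]
orientation: [2.045, 2.383, 0.004]
force: [-0.1, -0.1, -0.9]
opening: 0.349
gripper_force: 0.0
[0.51114159 0.25238409] 1.7156392075252385
[[-0.78, 0.05], [-0.73, -0.22], [-0.71, -0.29], [-0.68, -0.35], [-0.64, -0.41], [-0.6, -0.47], [-0.55, -0.53], [-0.5, -0.58], [-0.44, -0.62], [-0.38, -0.66], [-0.31, -0.7], [-0.25, -0.72], [-0.18, -0.74], [-0.1, -0.76], [-0.03, -0.76], [0.04, -0.76]] 0.09546004952967269
```

```bash
python3 -m inch '[{"dx":-0.78,"dy":0.05,"dz":0,"ax":0,"ay":0,"az":0.095},{"dx":-0.73,"dy":-0.22,"dz":0,"ax":0,"ay":0,"az":0.095},{"dx":-0.71,"dy":-0.29,"dz":0,"ax":0,"ay":0,"az":0.095},{"dx":-0.68,"dy":-0.35,"dz":0,"ax":0,"ay":0,"az":0.095},{"dx":-0.64,"dy":-0.41,"dz":0,"ax":0,"ay":0,"az":0.095},{"dx":-0.6,"dy":-0.47,"dz":0,"ax":0,"ay":0,"az":0.095},{"dx":-0.55,"dy":-0.53,"dz":0,"ax":0,"ay":0,"az":0.095},{"dx":-0.5,"dy":-0.58,"dz":0,"ax":0,"ay":0,"az":0.095}]'
python3 -m inch '[{"dx":-0.44,"dy":-0.62,"dz":0,"ax":0,"ay":0,"az":0.095},{"dx":-0.38,"dy":-0.66,"dz":0,"ax":0,"ay":0,"az":0.095},{"dx":-0.31,"dy":-0.7,"dz":0,"ax":0,"ay":0,"az":0.095},{"dx":-0.25,"dy":-0.72,"dz":0,"ax":0,"ay":0,"az":0.095},{"dx":0,"dy":0,"dz":0,"ax":0,"ay":0,"az":0}]'
python3 -m inch '[{"dx":-0.18,"dy":-0.74,"dz":0,"ax":0,"ay":0,"az":0.095},{"dx":-0.1,"dy":-0.76,"dz":0,"ax":0,"ay":0,"az":0.095},{"dx":0,"dy":0,"dz":0,"ax":0,"ay":0,"az":0}]'
python3 - <<'E'
from h import *
pv=np.array([.5224,.1752]);p=env.observe()["tcp_pos"][:2]-pv;print(np.hypot(*p),np.arctan2(*p[::-1])%6.2832-1.722)
E
```

```text
time_s: 18.4
tcp_pos: [0.4589, 0.2245, 0.225]
orientation: [1.009, 2.973, 0.004]
force: [0.4, 2.8, 0.5]
opening: 0.349
gripper_force: 1.0
time_s: 18.9
tcp_pos: [0.4451, 0.197, 0.2247]
orientation: [0.436, 3.11, 0.001]
force: [0.8, 0.0, 0.2]
opening: 0.346
gripper_force: 0.0
time_s: 19.2
tcp_pos: [0.4425, 0.1821, 0.2244]
orientation: [0.143, 3.137, 0.001]
force: [0.6, -0.2, 0.1]
opening: 0.346
gripper_force: 0.0
0.0802062731934865 1.3337315222077613
```

```bash
python3 -m inch '[{"dx":-0.02,"dy":-0.7,"dz":0,"ax":0,"ay":0,"az":0.095},{"dx":0.05,"dy":-0.7,"dz":0,"ax":0,"ay":0,"az":0.095},{"dx":0,"dy":0,"dz":0,"ax":0,"ay":0,"az":0}]'
python3 -m inch '[{"dx":0.06,"dy":-0.4,"dz":0,"ax":0,"ay":0,"az":0.05},{"dx":0,"dy":0,"dz":0,"ax":0,"ay":0,"az":0}]'
python3 -m inch '[{"dx":0.03,"dy":-0.2,"dz":0,"ax":0,"ay":0,"az":0},{"dx":0,"dy":0,"dz":0,"ax":0,"ay":0,"az":0}]'
```

```text
time_s: 19.5
tcp_pos: [0.4428, 0.1684, 0.2242]
orientation: [-0.154, 3.137, 0.001]
force: [-0.3, 1.5, 1.1]
opening: 0.346
gripper_force: 0.4
time_s: 19.7
tcp_pos: [0.4433, 0.1648, 0.2241]
orientation: [-0.231, 3.133, 0.002]
force: [-1.2, 3.7, 2.2]
opening: 0.354
gripper_force: 1.8
time_s: 19.9
tcp_pos: [0.4433, 0.1631, 0.2241]
orientation: [0.23, -3.133, -0.003]
force: [-2.7, 5.9, 3.6]
opening: 0.348
gripper_force: 3.1
```

```bash
python3 -m inch '[{"dx":0.03,"dy":-0.2,"dz":0,"ax":0,"ay":0,"az":0},{"dx":0,"dy":0,"dz":0,"ax":0,"ay":0,"az":0}]'
python3 -m inch '[{"dx":0.03,"dy":-0.2,"dz":0,"ax":0,"ay":0,"az":0},{"dx":0,"dy":0,"dz":0,"ax":0,"ay":0,"az":0}]'
```

```text
time_s: 20.1
tcp_pos: [0.4436, 0.1611, 0.224]
orientation: [0.231, -3.132, -0.002]
force: [-3.2, 4.9, 2.5]
opening: 0.347
gripper_force: 2.8
time_s: 20.3
tcp_pos: [0.4437, 0.1595, 0.224]
orientation: [0.231, -3.132, -0.005]
force: [-5.7, 8.9, 3.8]
opening: 0.35
gripper_force: 4.8
```

```bash
python3 -m inch '[{"dx":0.03,"dy":-0.2,"dz":0,"ax":0,"ay":0,"az":0},{"dx":0,"dy":0,"dz":0,"ax":0,"ay":0,"az":0}]'
python3 -m inch '[{"dx":0.03,"dy":-0.2,"dz":0,"ax":0,"ay":0,"az":0},{"dx":0,"dy":0,"dz":0,"ax":0,"ay":0,"az":0}]'
```

```text
time_s: 20.5
tcp_pos: [0.4437, 0.1587, 0.224]
orientation: [0.232, -3.132, -0.011]
force: [-6.0, 18.3, 1.7]
opening: 0.353
gripper_force: 9.7
time_s: 20.7
tcp_pos: [0.4438, 0.1579, 0.2239]
orientation: [0.233, -3.132, -0.017]
force: [-6.6, 28.5, 1.0]
opening: 0.349
gripper_force: 14.6
```

The lever is at its shut stop. I'll release, lift and check.

```bash
python3 -m inch '[{"dx":-0.05,"dy":0.6,"dz":0,"ax":0,"ay":0,"az":0},{"dx":0,"dy":0,"dz":0,"ax":0,"ay":0,"az":0},{"dx":0,"dy":0,"dz":0,"ax":0,"ay":0,"az":0},{"dx":0,"dy":0,"dz":4,"ax":0,"ay":0,"az":0},{"dx":0,"dy":0,"dz":4,"ax":0,"ay":0,"az":0},{"dx":0,"dy":-3,"dz":4,"ax":0,"ay":0,"az":0},{"dx":0,"dy":-3,"dz":2,"ax":0,"ay":0,"az":0},{"dx":0,"dy":0,"dz":0,"ax":0,"ay":0,"az":0},{"dx":0,"dy":0,"dz":0,"ax":0,"ay":0,"az":0}]' 0.3
python3 - <<'E'
from h import *
c=env.camera_info("wrist"); im=env.snapshot("wrist"); np.savez("w5.npz",**c)
t=cv2.resize(env.snapshot("top")[165:265,200:420],None,fx=2.5,fy=2.5,interpolation=cv2.INTER_CUBIC)
v=np.zeros((600,640,3),np.uint8);v[:350]=im[:350];v[350:600,:550]=t;cv2.imwrite("pics/w5.png",v[:,:,::-1])
for n,X in(("knob",(.4433,.1631,.087)),("piv",(.5224,.1752,.044))):print(n,proj(c,X))
E
```

```text
time_s: 21.6
tcp_pos: [0.4442, 0.0996, 0.3638]
orientation: [-0.232, 3.132, -0.0]
force: [-0.1, -0.1, -1.0]
opening: 0.649
gripper_force: 0.0
knob [396.30792564 202.09688306]
piv [381.50577047 262.56620715]
```

View pics/w5.png

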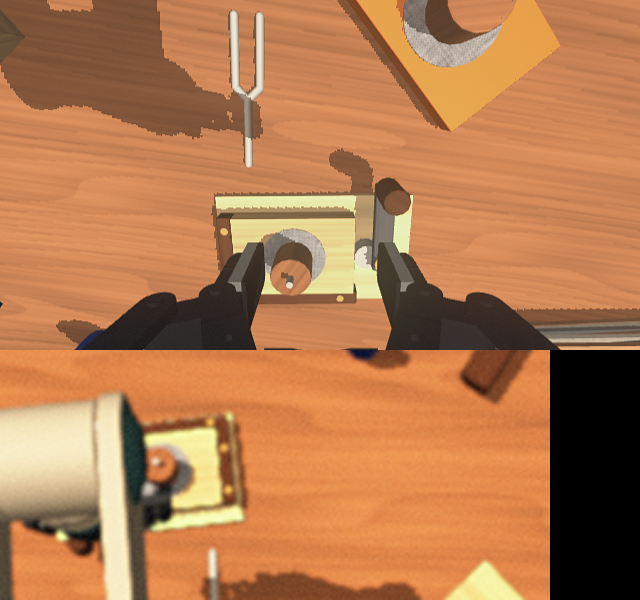

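The knob top is at (396,200), where the shut position projects, and the cam bears on the block's +y end. For a last flushness check I'll take one clearer look.

```bash
python3 -m inch '[{"dx":4,"dy":0,"dz":0,"ax":0,"ay":0,"az":0},{"dx":4,"dy":-1,"dz":0,"ax":0,"ay":0,"az":0},{"dx":4,"dy":-1,"dz":0,"ax":0,"ay":0,"az":0},{"dx":2,"dy":0,"dz":0,"ax":0,"ay":0,"az":0},{"dx":0,"dy":0,"dz":0,"ax":0,"ay":0,"az":0},{"dx":0,"dy":0,"dz":0,"ax":0,"ay":0,"az":0}]'
python3 - <<'E'
from h import *
c=env.camera_info("wrist"); im=env.snapshot("wrist")
u=proj(c,(.53,.10,.026)).astype(int);x0=max(0,u[0]-130);y0=max(0,u[1]-100);print(u,x0,y0)
cv2.imwrite("pics/w6.png",cv2.resize(im[y0:y0+195,x0:x0+260],None,fx=3,fy=3,interpolation=cv2.INTER_CUBIC)[:,:,::-1])
E
```

```text
time_s: 22.3
tcp_pos: [0.584, 0.0809, 0.362]
orientation: [0.238, -3.129, -0.0]
force: [-0.3, 0.2, -0.0]
opening: 0.655
gripper_force: 0.0
[348 125] 218 25
```

View pics/w6.png

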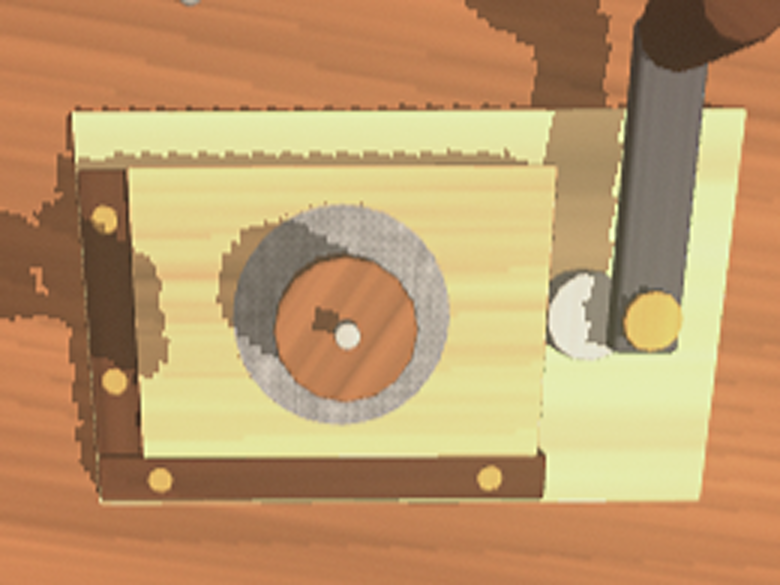

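The block sits flush against the short fence (edge 130–145, 170–455) and the long fence (145–540, 456). The cam disc at (580,315) touches its end, and the arm lies along jig -x.

```bash
python3 -c "
from workcell import env
print(env.hand_in())"
```

```text
the job is handed in; nothing more can be done
None
```

The job is handed in at about 22 s: I swung the lever fully open, set the hub block flush in the corner against both fences, then shut the lever to its stop; I touched none of the bystanders, and the hand-in returned no verdict.

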